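# Seat the check valve and strainer in the washing machine's riser

### The arm

A 7-joint arm with a two-finger parallel gripper is mounted at the origin on the work surface. World frame = base frame: x ahead of the robot, y to its left, z up, the work surface at z = 0. Lengths are in mm, angles in rad, forces in N, time in s.
With the tool pointing down it reaches from about 350 to 900 mm from the base axis. Payload 8.1 kg.
Tool frame: the origin (TCP) lies at the very end of the fingers, on their centre line; the grasp point (between the pads) lies 19 mm behind it (ctrl.tcp_to_grasp is the distance from the TCP to the grasp point, in mm); z points along the fingers, y is the line along which they close (so a half turn about z gives the same grasp; the last joint's range is limited). The gripper opens to 92 mm and grips with 3 to 60 N. Pads are 19 mm wide; open, the fingers measure 130 mm over their backs; the gripper's body (75 mm by 190 mm) begins 47 mm behind the grasp point.
Start: joints at [-1.349, 0.434, 0.025, 1.573, -0.012, 1.134, -0.075], TCP at [199.477, 592.326, 226.742] pointing down, gripper open.
Joint ranges: [-2.62, 2.62], [-0.44, 2.09], [-1.27, 1.32], [0.08, 2.57], [-1.32, 4.46], [0.12, 2], [-2.74, 2.74]. Speed limits (rad/s): [2.22, 2.22, 3.01, 3.01, 3.14, 3.14, 3.14].

### API

Orientations are given as a unit quaternion [x, y, z, w].
In Python, from cell import status, grab_frame, sign_off, ctrl gives the robot as it stands.
- The arm moves only by the shell command python3 -m handwheel 'ROWS' [FORCE]. ROWS is JSON, a list of rows, each an object with "offset": the shift along the world's x, y, z normalised to -1 to 1, where 1 is 60 mm, a list of three; "angular": the turn, a rotation vector about the world's x, y, z normalised to -1 to 1, where 1 is 4 degrees, a list of three; "hand": the opening in per cent of the stroke, from 0 (shut) to 100 (fully open). In form: [{"offset": [dx, dy, dz], "angular": [wx, wy, wz], "hand": hand}, ...]. A call has 1 to 8 rows; each row shifts and turns the commanded pose from where the row before left it; what a row does not reach is not made up. A row lasts 1/8 s, in which the tool goes at most 62.5 mm and 10.7 degrees, less where a joint would pass 70% of its speed; a pose out of reach is approached as far as the arm can. A call with a number of a shift or a turn outside -1 to 1 is refused whole. A call with a gripper value outside its range is refused whole. The fingers move at their own pace and stop on an object; FORCE is the grip in N (left out, the last holds). Time passes only in rows, so rows that do not move let the fingers close. It gives the time, the measured TCP pose, the force, the opening and the grip force at its end, in the units of the state.
- status.get_obs(): the state, without advancing time (a new reading comes with each control period).
- grab_frame(name): name is "scene" or "top"; returns a dict with "frame" (400x640x3 uint8, red, green, blue), "intrinsics" (3x3 intrinsics, pixels), "cam_to_world" (4x4, takes a point from camera to world coordinates). Camera axes: x right, y up, looking along -z (the intrinsics and any distortion apply to the point x, -y, -z); pixel columns grow to the right and rows downward; lengths in mm; the calibration is good to about 2 mm. A picture is of the moment at which its call begins. There is no depth.
- sign_off(): hands the job in; it is judged then, once.
The state is a dict: "time": time; "joints": joint angles; "dq": joint speeds; "joint_efforts": joint torques, N m; "eef_pos": TCP position; "ee_rot": TCP orientation; "wrist_force": force on the tool from outside, world axes, zero at the start; "wrist_torque": the same for the moment, N m; "grip_width": opening from 0.0 (shut) to 1.0 (fully open); "gripper_force": force on a finger pad.
Only numpy, scipy, OpenCV 4.12 (cv2) and the standard library are available. Lean on these libraries where they do the work, as an engineer would, in place of code of your own. Each camera call takes 0.05 s, during which the arm holds its last target. There are 200 camera calls.

### The job

The washing machine's water riser on the worktop stands open, with its new check valve started in the bore by hand. Set the strainer into the bore on top of the valve, foot first, then take the push rod from the wooden block and press the two down the bore until they bottom out firmly on the seat, feeling for the stop and never ramming or forcing the plastic. Draw the rod out, put it back in its hole in the block, and leave the bottles, the union nut and the spanner where they are.

Things in the scene. Friction and masses are not known exactly. Their poses are not given: they have to be found in the camera images.
- riser: Fixed upright brass pipe end, 110 mm tall, 34 mm outside (hexagon 42 mm across flats at 70 to 84 mm height), on a 72 mm steel rosette; a test plug sticks out 34 mm from the axis along its x at 55 mm height. Vertical round bore, 24.4 mm diameter, with a 3 mm lead-in chamfer at the open top. Origin: on the axis at worktop level; z up.
- riser_mouth (a point): Centre of the riser's open top, on the bore's axis, 110 mm above the worktop; z up along the bore. The seat is a shoulder hidden at the bottom of the bore, 79 to 95 mm below the mouth: its depth differs from riser to riser and has to be felt.
- valve: Check valve inside the bore, white plastic, 23 mm diameter, 24 mm long. Origin: centre of its flat top; z up. At the start the top is 11 to 43 mm below the mouth; home on its seat, 55 to 71 mm. It slides along the bore and stays where left; its O-ring drags with 8 N plus 0.6 N per 10 mm/s all the way. The seat's gasket stops it. Firmly home: 12 N or more (16 N is right) held a moment there.
- strainer: Loose strainer, standing on the worktop: cylinder 22 mm in diameter, 36 mm tall, about 20 g, grey plastic with a dark mesh waist; 2 mm lead-in taper at the foot (origin: centre of the underside, z up), closed flat pressing face on top. It slides freely in the bore and rests on the valve; fully home its top is 19 to 35 mm below the mouth. Its plastic and the valve's crack under more than 28 N.
- rod: Loose push rod, 132 mm long, about 90 g, standing in the block's hole: below, a round black plastic shaft, 18 mm diameter, 77 mm long, with a flat pressing end; above it a square wooden handle 24 x 24 mm, 55 mm tall, from 77 to 132 mm. Origin: centre of the shaft's flat lower end; z up to the handle, x and y square to the handle's sides.
- block: Fixed wooden tool block 70 x 70 x 45 mm with one round vertical hole of 21 mm diameter, 40 mm deep, in the middle of its top, in which the rod stands with its end 5 mm above the worktop. Origin: centre of the underside; z up.
- nut: Brass union nut lying flat on the worktop near the riser, 48 mm over its corners, 18 mm high. Origin: centre of the underside. To be left alone.
- spanner: Steel spanner 170 mm long, 8 mm thick, lying on the worktop at the far right. Origin: middle of the underside, x along it. To be left alone.
- softener: Blue bottle, 72 mm diameter, 230 mm tall, standing at the far left. Origin: centre of the underside. To be left alone.
- detergent: White bottle, 80 mm diameter, 250 mm tall, standing at the far right. Origin: centre of the underside. To be left alone.

How it is judged:
By the outcome, as a careful person would: the job done as asked, in the order asked, and still so for the second after the job is handed in, with the robot touching nothing.
It also fails if it takes over 69 s, if anything falls off the work surface, if the arm or the gripper's body presses on something with over 40 N, if the wrist force passes 120 N, or if a joint passes its speed limit or range.

## Working session

There is one attempt and no reset: what is moved stays moved. The work goes in short steps, Python scripts to look and compute and a shell command to move; the robot and the scene stay as the last step left them, time stands still between calls to the robot, and variables do not carry over. Pictures are saved under pics/ and viewed, at most 10 in all, crops included, and the job is handed in when it is done.

```bash
mkdir -p pics; ls
cat > h.py <<'E'
import numpy as np,cv2
from cell import status,grab_frame,sign_off,ctrl
def snap(name,fn):
    f=grab_frame(name); cv2.imwrite('pics/'+fn,f['frame'][:,:,::-1]); np.savez('pics/'+fn+'.npz',K=f['intrinsics'],T=f['cam_to_world'],f=f['frame']); return f
def ray(fn,u,v):
    d=np.load('pics/'+fn+'.npz');K,T=d['K'],d['T']
    p=np.linalg.inv(K)@[u,v,1]; p=np.array([p[0],-p[1],-p[2]]); return T[:3,3],T[:3,:3]@p
def atz(fn,u,v,z):
    o,d=ray(fn,u,v); return (o+d*(z-o[2])/d[2]).round(1)
def proj(fn,P):
    d=np.load('pics/'+fn+'.npz');K,T=d['K'],d['T']
    c=np.linalg.inv(T)@np.append(P,1); q=K@[c[0],-c[1],-c[2]]; return (q[:2]/q[2]).round(1)
E
python3 - <<'E'
from h import *
for n in('scene','top'):
    f=snap(n,n+'1.png'); print(n,f['intrinsics'].tolist(),f['cam_to_world'].round(3).tolist(),[k for k in f])
o=status.get_obs();print({k:np.round(v,3).tolist() for k,v in o.items()})
E
```

```text
pics
scene [[397.49982010177894, 0.0, 315.76836085136495], [0.0, 397.49982010177894, 205.4663373303448], [0.0, 0.0, 1.0]] [[0.221, -0.74, 0.636, 1202.194], [0.975, 0.16, -0.152, -137.921], [0.011, 0.654, 0.757, 819.52], [0.0, 0.0, 0.0, 1.0]] ['frame', 'intrinsics', 'cam_to_world']
top [[468.97829991116464, 0.0, 321.440531110583], [0.0, 468.97829991116464, 210.54295238140003], [0.0, 0.0, 1.0]] [[-0.01, 0.982, -0.187, 360.089], [-1.0, -0.013, -0.013, -6.655], [-0.015, 0.187, 0.982, 1335.921], [0.0, 0.0, 0.0, 1.0]] ['frame', 'intrinsics', 'cam_to_world']
{'time': 0.1, 'joints': [-1.349, 0.435, 0.025, 1.574, -0.012, 1.134, -0.075], 'dq': [0.0, -0.001, 0.002, -0.001, -0.002, 0.0, -0.002], 'joint_efforts': [0.003, -66.913, 0.988, -31.514, -0.06, 0.037, 0.0], 'eef_pos': [199.344, 591.882, 226.033], 'ee_rot': [0.162, 0.987, -0.001, -0.0], 'wrist_force': [0.092, -0.035, -0.023], 'wrist_torque': [-0.011, 0.022, 0.0], 'gripper_force': 0.0, 'grip_width': 0.998}
```

View pics/scene1.png

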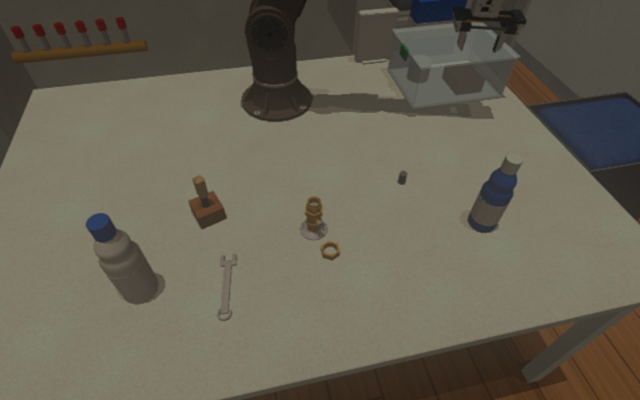

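View pics/top1.png

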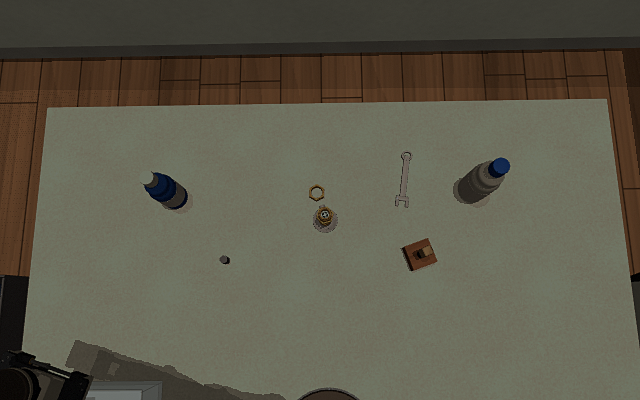

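Scene view: strainer at (402,178), riser mouth near (314,200), rod and block at (205,203), nut at (330,250). In the top view, the strainer is at (224,260), riser at (325,216), rod at (425,250). I'll enlarge these spots.

Run:
```python
from h import *
def tile(fn,u,v,h):
    f=np.load('pics/'+fn+'.npz')['f'][:,:,::-1][v-h:v+h,u-h:u+h]
    f=cv2.convertScaleAbs(f,alpha=1.6)
    t=cv2.resize(f,(264,264),interpolation=cv2.INTER_CUBIC); s=264/(2*h)
    for k in range(0,2*h,5):
        L=8 if (u-h+k)%10==0 else 4
        cv2.line(t,(int((k+.5)*s),0),(int((k+.5)*s),8),(0,255,0) if k%10==0 else (255,255,255),1)
        cv2.line(t,(0,int((k+.5)*s)),(8,int((k+.5)*s)),(0,255,0) if k%10==0 else (255,255,255),1)
    cv2.putText(t,f'{u-h},{v-h}',(12,22),0,.4,(0,255,255),1); return t
a=np.hstack([tile('scene1.png',402,178,16),tile('scene1.png',314,215,30),tile('scene1.png',207,202,30)])
b=np.hstack([tile('top1.png',224,260,16),tile('top1.png',325,217,20),tile('top1.png',421,254,24)])
cv2.imwrite('pics/c1.png',np.vstack([a,b]))
```

```text
(no output)
```

View pics/c1.png

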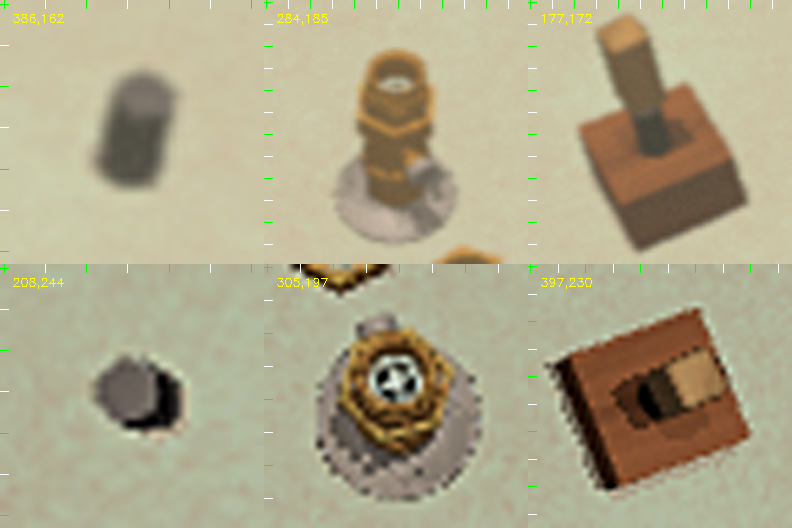

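Crop: strainer top face is about (403.4,173.4) scene and (222.9,258.8) top. The mouth is about (313.5,201.1) and (324.5,213.9), and the rod top about (198.1,179) and (427.2,250). The valve's white cross shows in the bore.

Run:
```python
from h import *
def tri(a,b):
    A=[];B=[]
    for fn,u in(('scene1.png',a),('top1.png',b)):
        o,d=ray(fn,*u); d/=np.linalg.norm(d); M=np.eye(3)-np.outer(d,d); A.append(M);B.append(M@o)
    return np.linalg.lstsq(np.vstack(A),np.hstack(B),rcond=None)[0].round(1)
for n,a,b,z in(('str',(403.4,173.4),(222.9,258.8),36),('riser',(313.5,201.1),(324.5,213.9),110),('rod',(198.1,179),(427.2,250),137)):
    print(n,tri(a,b),atz('scene1.png',*a,z),atz('top1.png',*b,z))
def t(x,y):return (397+(x-528)/5.5-.5,230+(y-264)/5.5-.5)
for q,z in(([(664,362),(712,347),(727,391),(682,407)],137),([(568,356),(698,311),(750,436),(610,489)],45)):
    c=np.array([atz('top1.png',*t(*p),z)[:2] for p in q]); print(c.mean(0),[np.degrees(np.arctan2(*(c[(i+1)%4]-c[i])[::-1])).round(1) for i in range(4)])
# nut
print('nut',atz('top1.png',317,192,18)); print('plug',atz('top1.png',305+(375-264)/6.6-.5,197+(322-264)/6.6-.5,55))
from scipy.spatial.transform import Rotation as R
o=status.get_obs();print(R.from_quat(o['ee_rot']).as_matrix().round(3).tolist())
```

```text
str [475.7 287.5  31.6] [479.9 286.9  36. ] [474.8 285.   36. ]
riser [585.8   2.5 103.7] [591.4   2.8 110. ] [584.3   1.  110. ]
rod [ 482.7 -259.7  133.2] [ 487.1 -257.6  137. ] [ 482.3 -260.3  137. ]
[ 482.35 -260.  ] [np.float64(-73.5), np.float64(-164.0), np.float64(108.5), np.float64(19.2)]
[ 481.5   -259.125] [np.float64(-71.6), np.float64(-160.2), np.float64(109.8), np.float64(15.1)]
nut [665.6  22.5  18. ]
plug [618.9   9.9  55. ]
[[-0.948, 0.319, -0.0], [0.319, 0.948, -0.001], [-0.0, -0.001, -1.0]]
```

```bash
python3 -m handwheel '[{"offset":[0.575,-0.637,0],"angular":[0,0,0],"hand":100},{"offset":[0.575,-0.637,0],"angular":[0,0,0],"hand":100},{"offset":[0.575,-0.637,0],"angular":[0,0,0],"hand":100},{"offset":[0.575,-0.637,-0.3],"angular":[0,0,0],"hand":100},{"offset":[0.575,-0.637,-0.4],"angular":[0,0,0],"hand":100},{"offset":[0.575,-0.637,-0.4],"angular":[0,0,0],"hand":100},{"offset":[0.575,-0.637,-0.4],"angular":[0,0,0],"hand":100},{"offset":[0.575,-0.637,-0.3],"angular":[0,0,0],"hand":100}]' 20; python3 -m handwheel '[{"offset":[0,0,0],"angular":[0,0,0],"hand":100}]'
```

```text
time: 1.1
eef_pos: [476.0, 285.0, 117.6]
ee_rot: [0.162, 0.987, -0.0, -0.0]
wrist_force: [0.7, 0.5, 0.5]
grip_width: 0.998
gripper_force: 0.0
time: 1.23
eef_pos: [477.6, 281.3, 117.1]
ee_rot: [0.165, 0.986, -0.002, -0.0]
wrist_force: [-0.3, -0.0, -0.1]
grip_width: 0.997
gripper_force: 0.0
```

```bash
python3 -m handwheel '[{"offset":[0,0,-0.5],"angular":[0,0,0],"hand":100},{"offset":[0,0,-0.5],"angular":[0,0,0],"hand":100},{"offset":[0,0,-0.3],"angular":[0,0,0],"hand":100},{"offset":[0,0,0],"angular":[0,0,0],"hand":100},{"offset":[0,0,0],"angular":[0,0,0],"hand":100}]' 20
python3 - <<'E'
from h import *
snap('top','top2.png'); snap('scene','scene2.png')
def tile(fn,u,v,h):
    f=np.load('pics/'+fn+'.npz')['f'][:,:,::-1][v-h:v+h,u-h:u+h]
    return cv2.resize(cv2.convertScaleAbs(f,alpha=1.6),(390,390),interpolation=cv2.INTER_CUBIC)
cv2.imwrite('pics/c2.png',np.hstack([tile('scene2.png',402,170,36),tile('top2.png',224,258,36)]))
E
```

```text
time: 1.85
eef_pos: [475.6, 287.3, 41.5]
ee_rot: [0.161, 0.987, 0.0, 0.0]
wrist_force: [0.3, -0.1, -0.0]
grip_width: 1.001
gripper_force: 0.0
```

View pics/c2.png

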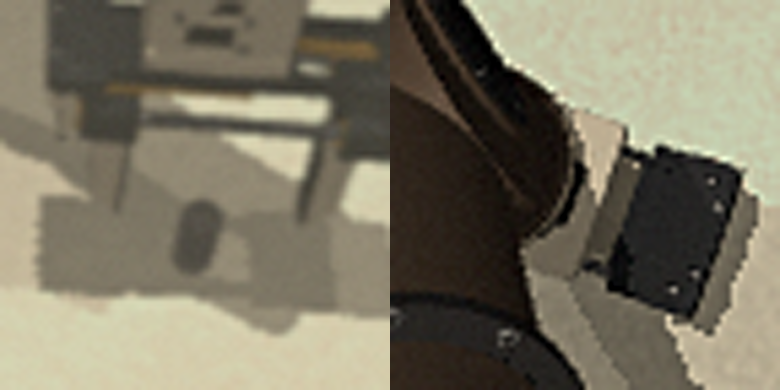

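Scene crop: fingertips at (120,210) and (302,220) straddle the strainer top at (205,212), so it is centred. Next I descend and grip.

```bash
python3 -m handwheel '[{"offset":[0,-0.02,-0.29],"angular":[0,0,0],"hand":100},{"offset":[0,0,-0.2],"angular":[0,0,0],"hand":100},{"offset":[0,0,0],"angular":[0,0,0],"hand":35},{"offset":[0,0,0],"angular":[0,0,0],"hand":35},{"offset":[0,0,0],"angular":[0,0,0],"hand":10},{"offset":[0,0,0],"angular":[0,0,0],"hand":10},{"offset":[0,0,0],"angular":[0,0,0],"hand":10},{"offset":[0,0,0],"angular":[0,0,0],"hand":10}]' 15
```

```text
time: 2.95
eef_pos: [475.5, 285.4, 11.4]
ee_rot: [0.162, 0.987, 0.0, 0.0]
wrist_force: [-0.2, 0.0, 0.3]
grip_width: 0.401
gripper_force: 0.0
```

```bash
python3 -m handwheel '[{"offset":[0,0,0],"angular":[0,0,0],"hand":10},{"offset":[0,0,0],"angular":[0,0,0],"hand":10},{"offset":[0,0,0],"angular":[0,0,0],"hand":10},{"offset":[0,0,0],"angular":[0,0,0],"hand":10}]' 15
```

```text
time: 3.45
eef_pos: [475.5, 285.4, 11.4]
ee_rot: [0.162, 0.987, 0.0, 0.0]
wrist_force: [0.5, -0.3, 0.1]
grip_width: 0.233
gripper_force: 15.0
```

```bash
python3 -m handwheel '[{"offset":[0,0,0.3],"angular":[0,0,0],"hand":10},{"offset":[0,0,0.8],"angular":[0,0,0],"hand":10},{"offset":[0.1,-0.4,0.8],"angular":[0,0,0],"hand":10},{"offset":[0.3,-0.8,0.7],"angular":[0,0,0],"hand":10},{"offset":[0.4,-0.9,0],"angular":[0,0,0],"hand":10},{"offset":[0.4,-0.9,0],"angular":[0,0,0],"hand":10},{"offset":[0.4,-0.9,0],"angular":[0,0,0],"hand":10},{"offset":[0.23,-0.7,0],"angular":[0,0,0],"hand":10}]';python3 -m handwheel '[{"offset":[0,-0.1,0],"angular":[0,0,0],"hand":10},{"offset":[0,0,0],"angular":[0,0,0],"hand":10},{"offset":[0,0,0],"angular":[0,0,0],"hand":10}]'
python3 - <<'E'
from h import *
snap('top','top3.png'); snap('scene','scene3.png')
def tile(fn,u,v,h):
    f=np.load('pics/'+fn+'.npz')['f'][:,:,::-1][v-h:v+h,u-h:u+h]
    return cv2.resize(cv2.convertScaleAbs(f,alpha=1.6),(390,390),interpolation=cv2.INTER_CUBIC)
cv2.imwrite('pics/c3.png',np.hstack([tile('scene3.png',314,190,39),tile('top3.png',324,214,39)]))
print(status.get_obs()['eef_pos'])
for n in('scene3.png','top3.png'):print(proj(n,(585.5,1.5,110)))
E
```

```text
time: 4.45
eef_pos: [585.0, 9.2, 165.0]
ee_rot: [0.163, 0.987, -0.0, 0.0]
wrist_force: [0.2, 0.2, 0.4]
grip_width: 0.232
gripper_force: 15.0
time: 4.82
eef_pos: [583.9, 8.1, 164.8]
ee_rot: [0.161, 0.987, 0.0, -0.0]
wrist_force: [1.2, 0.8, 0.2]
grip_width: 0.234
gripper_force: 15.0
[583.98849231   7.88766434 164.93122335]
[312.4 199.4]
[324.3 213.5]
```

View pics/c3.png

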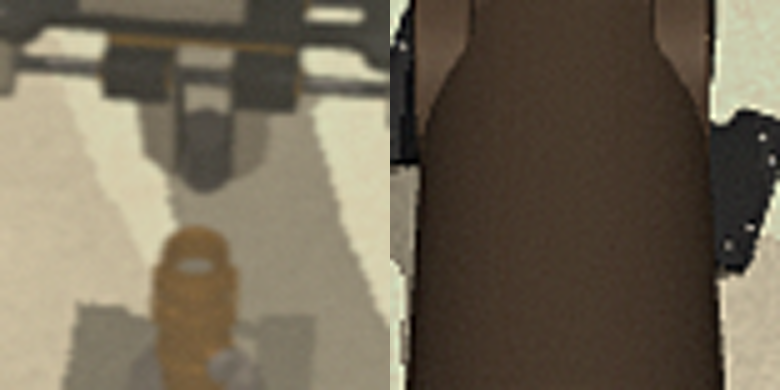

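Scene crop: strainer foot is about (205,181), or (316,187) in the full picture. The mouth is at (196,243), or (313.7,199.8). The top view is blocked by the arm. I'll work out the offset from these.

Run:
```python
from h import *
n='scene3.png'
for P in((584,7.9,153.5),(584,7.9,189.5),(585.5,1.5,153.5)): print(P,proj(n,P))
f=lambda x,y:(314-39+x/5-.5,190-39+y/5-.5)
print(f(205,181),f(206,120),f(196,243))
print(atz(n,*f(205,181),153.5),atz(n,*f(206,120),189.5-2),atz(n,*f(196,243),110))
```

```text
(584, 7.9, 153.5) [315.1 185.9]
(584, 7.9, 189.5) [315.2 174.9]
(585.5, 1.5, 153.5) [312.5 186.8]
(315.5, 186.7) (315.7, 174.5) (313.7, 199.1)
[586.5   8.3 153.5] [581.1   9.6 187.5] [585.3   4.6 110. ]
```

```bash
python3 -m handwheel '[{"offset":[0.025,-0.1,-0.2],"angular":[0,0,0],"hand":10},{"offset":[0,0,-0.3],"angular":[0,0,0],"hand":10},{"offset":[0,0,-0.17],"angular":[0,0,0],"hand":10},{"offset":[0,0,0],"angular":[0,0,0],"hand":10},{"offset":[0,0,0],"angular":[0,0,0],"hand":10}]' 10;python3 -m handwheel '[{"offset":[0,0,-0.05],"angular":[0,0,0],"hand":10},{"offset":[0,0,0],"angular":[0,0,0],"hand":10}]';python3 -m handwheel '[{"offset":[0,0,-0.04],"angular":[0,0,0],"hand":10},{"offset":[0,0,0],"angular":[0,0,0],"hand":10}]'
```

```text
time: 5.55
eef_pos: [586.0, 0.1, 125.1]
ee_rot: [0.162, 0.987, 0.0, 0.0]
wrist_force: [-0.4, 0.0, -0.3]
grip_width: 0.236
gripper_force: 10.0
time: 5.8
eef_pos: [585.8, 0.1, 121.9]
ee_rot: [0.162, 0.987, 0.0, 0.0]
wrist_force: [0.1, -0.6, -0.4]
grip_width: 0.24
gripper_force: 10.0
time: 6.05
eef_pos: [585.6, 0.1, 119.2]
ee_rot: [0.162, 0.987, -0.0, -0.0]
wrist_force: [-0.6, -0.2, 0.1]
grip_width: 0.232
gripper_force: 10.0
```

```bash
python3 -m handwheel '[{"offset":[0,0.02,-0.03],"angular":[0,0,0],"hand":10},{"offset":[0,0,0],"angular":[0,0,0],"hand":10}]';python3 -m handwheel '[{"offset":[0,0,-0.03],"angular":[0,0,0],"hand":10},{"offset":[0,0,0],"angular":[0,0,0],"hand":10}]';python3 -m handwheel '[{"offset":[0,0,-0.03],"angular":[0,0,0],"hand":10},{"offset":[0,0,0],"angular":[0,0,0],"hand":10}]'
```

```text
time: 6.3
eef_pos: [585.7, 1.5, 117.4]
ee_rot: [0.162, 0.987, 0.0, -0.0]
wrist_force: [-0.4, -0.1, 0.2]
grip_width: 0.236
gripper_force: 10.0
time: 6.55
eef_pos: [586.3, 1.5, 116.2]
ee_rot: [0.162, 0.987, 0.0, 0.001]
wrist_force: [-0.0, 1.0, 4.5]
grip_width: 0.237
gripper_force: 10.0
time: 6.8
eef_pos: [586.8, 1.7, 114.2]
ee_rot: [0.162, 0.987, 0.0, 0.001]
wrist_force: [3.7, 1.9, -1.0]
grip_width: 0.235
gripper_force: 10.0
```

```bash
python3 -m handwheel '[{"offset":[0.03,0.015,0],"angular":[0,0,0],"hand":10},{"offset":[0,0,0],"angular":[0,0,0],"hand":10}]';python3 -m handwheel '[{"offset":[0,0,-0.03],"angular":[0,0,0],"hand":10},{"offset":[0,0,0],"angular":[0,0,0],"hand":10}]'
```

```text
time: 7.05
eef_pos: [587.0, 2.1, 113.6]
ee_rot: [0.162, 0.987, -0.0, -0.001]
wrist_force: [1.1, 0.4, 0.2]
grip_width: 0.238
gripper_force: 10.0
time: 7.3
eef_pos: [587.1, 2.0, 111.8]
ee_rot: [0.162, 0.987, -0.0, -0.0]
wrist_force: [-0.0, -0.4, 0.2]
grip_width: 0.236
gripper_force: 10.0
```

```bash
python3 -m handwheel '[{"offset":[0,0,0],"angular":[0,0,0],"hand":35},{"offset":[0,0,0],"angular":[0,0,0],"hand":55},{"offset":[0,0,0],"angular":[0,0,0],"hand":55},{"offset":[0,0,0.3],"angular":[0,0,0],"hand":60},{"offset":[0,0,0.7],"angular":[0,0,0],"hand":100},{"offset":[0,0,1],"angular":[0,0,0],"hand":100},{"offset":[-0.2,-0.7,0.4],"angular":[0,0,-1],"hand":100},{"offset":[-0.3,-0.9,0],"angular":[0,0,-1],"hand":100}]'
python3 -m handwheel '[{"offset":[-0.3,-0.9,0],"angular":[0,0,-1],"hand":100},{"offset":[-0.3,-0.9,0],"angular":[0,0,-1],"hand":100},{"offset":[-0.3,-0.8,0],"angular":[0,0,-1],"hand":100},{"offset":[-0.3,-0.16,0],"angular":[0,0,-1],"hand":100},{"offset":[0,0,0],"angular":[0,0,-1],"hand":100},{"offset":[0,0,0],"angular":[0,0,-1],"hand":100},{"offset":[0,0,0],"angular":[0,0,-1],"hand":100},{"offset":[0,0,0],"angular":[0,0,-1],"hand":100}]'
python3 -m handwheel '[{"offset":[0,0,0],"angular":[0,0,-1],"hand":100},{"offset":[0,0,0],"angular":[0,0,-1],"hand":100},{"offset":[0,0,0],"angular":[0,0,-1],"hand":100},{"offset":[0,0,0],"angular":[0,0,-0.35],"hand":100},{"offset":[0,0,0],"angular":[0,0,0],"hand":100}]'
python3 - <<'E'
from h import *
snap('top','top4.png'); snap('scene','scene4.png')
def tile(fn,u,v,h):
    f=np.load('pics/'+fn+'.npz')['f'][:,:,::-1][v-h:v+h,u-h:u+h]
    return cv2.resize(cv2.convertScaleAbs(f,alpha=1.6),(390,390),interpolation=cv2.INTER_CUBIC)
cv2.imwrite('pics/c4.png',np.vstack([np.hstack([tile('scene4.png',314,205,24),tile('top4.png',324,214,24)])]+[np.hstack([tile('scene4.png',205,185,39),tile('top4.png',424,250,39)])])[:, :])
i=cv2.imread('pics/c4.png');cv2.imwrite('pics/c4.png',cv2.resize(i,(600,600)))
E
```

```text
time: 8.3
eef_pos: [559.0, -93.7, 258.7]
ee_rot: [0.23, 0.973, 0.001, 0.002]
wrist_force: [0.4, -1.3, -0.1]
grip_width: 0.976
gripper_force: 0.0
time: 9.3
eef_pos: [485.4, -259.4, 256.2]
ee_rot: [0.491, 0.871, 0.0, 0.0]
wrist_force: [-0.8, 0.4, 0.7]
grip_width: 0.996
gripper_force: 0.0
time: 9.93
eef_pos: [485.5, -259.4, 256.2]
ee_rot: [0.588, 0.809, 0.0, 0.0]
wrist_force: [0.2, -0.1, -0.9]
grip_width: 0.998
gripper_force: 0.0
```

View pics/c4.png

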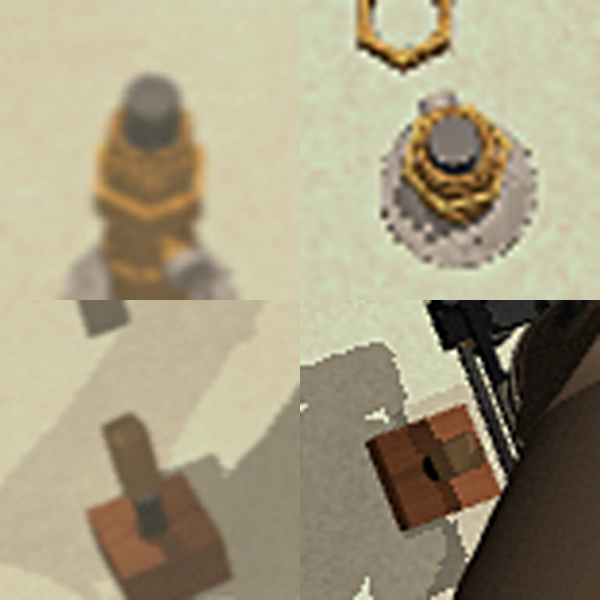

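Scene/top crops: the strainer stands upright in the mouth, protruding. The rod is upright in its block under the gripper, and the nut is untouched. Next I descend on the handle and grip.

```bash
python3 -m handwheel '[{"offset":[0,0,-0.6],"angular":[0,0,0],"hand":100},{"offset":[0,0,-0.8],"angular":[0,0,0],"hand":100},{"offset":[0,0,-0.6],"angular":[0,0,0],"hand":100},{"offset":[0,0,-0.5],"angular":[0,0,0],"hand":100},{"offset":[0,0,-0.26],"angular":[0,0,0],"hand":60},{"offset":[0,0,0],"angular":[0,0,0],"hand":50},{"offset":[0,0,0],"angular":[0,0,0],"hand":40},{"offset":[0,0,0],"angular":[0,0,0],"hand":38}]' 10
python3 -m handwheel '[{"offset":[0,0,0],"angular":[0,0,0],"hand":10},{"offset":[0,0,0],"angular":[0,0,0],"hand":10},{"offset":[0,0,0],"angular":[0,0,0],"hand":10},{"offset":[0,0,0],"angular":[0,0,0],"hand":10}]' 10
```

```text
time: 11.02
eef_pos: [486.3, -259.7, 91.7]
ee_rot: [0.588, 0.809, 0.0, 0.001]
wrist_force: [-0.3, 1.1, -0.4]
grip_width: 0.615
gripper_force: 0.0
time: 11.52
eef_pos: [484.8, -259.5, 90.4]
ee_rot: [0.588, 0.809, -0.0, -0.0]
wrist_force: [-2.5, -1.1, 0.6]
grip_width: 0.258
gripper_force: 10.0
```

```bash
python3 -m handwheel '[{"offset":[-0.02,-0.01,0],"angular":[0,0,0],"hand":10},{"offset":[0,0,0],"angular":[0,0,0],"hand":10}]' 45
python3 -m handwheel '[{"offset":[0,0,0.15],"angular":[0,0,0],"hand":10},{"offset":[0,0,0.3],"angular":[0,0,0],"hand":10},{"offset":[0,0,0.4],"angular":[0,0,0],"hand":10},{"offset":[0,0,0.6],"angular":[0,0,0],"hand":10},{"offset":[0,0,0.6],"angular":[0,0,0],"hand":10},{"offset":[0,0,0.45],"angular":[0,0,0],"hand":10},{"offset":[0,0,0],"angular":[0,0,0],"hand":10},{"offset":[0,0,0],"angular":[0,0,0],"hand":10}]'
```

```text
time: 11.78
eef_pos: [484.4, -260.0, 90.5]
ee_rot: [0.588, 0.809, 0.0, 0.0]
wrist_force: [-1.2, 0.5, -1.3]
grip_width: 0.256
gripper_force: 45.0
time: 12.78
eef_pos: [484.0, -259.7, 240.0]
ee_rot: [0.588, 0.809, 0.0, -0.0]
wrist_force: [0.5, 0.8, -1.6]
grip_width: 0.259
gripper_force: 45.0
```

```bash
python3 -m handwheel '[{"offset":[0.2,0.5,0],"angular":[0,0,0],"hand":10},{"offset":[0.3,0.8,0],"angular":[0,0,0],"hand":10},{"offset":[0.35,0.9,0],"angular":[0,0,0],"hand":10},{"offset":[0.35,0.9,0],"angular":[0,0,0],"hand":10},{"offset":[0.3,0.75,0],"angular":[0,0,0],"hand":10},{"offset":[0.21,0.5,0],"angular":[0,0,0],"hand":10},{"offset":[0,0,0],"angular":[0,0,0],"hand":10},{"offset":[0,0,0],"angular":[0,0,0],"hand":10}]'
python3 - <<'E'
from h import *
snap('scene','scene5.png')
def tile(fn,u,v,h):
    f=np.load('pics/'+fn+'.npz')['f'][:,:,::-1][v-h:v+h,u-h:u+h]
    return cv2.resize(cv2.convertScaleAbs(f,alpha=1.6),(560,560),interpolation=cv2.INTER_CUBIC)
cv2.imwrite('pics/c5.png',tile('scene5.png',314,185,35))
o=status.get_obs();p=o['eef_pos'];print(p,proj('scene5.png',(p[0],p[1],p[2]-85.5)),proj('scene5.png',(587.2,2.1,125)))
E
```

```text
time: 13.78
eef_pos: [586.2, 0.2, 239.5]
ee_rot: [0.588, 0.809, -0.001, -0.001]
wrist_force: [-0.7, -0.5, -0.8]
grip_width: 0.258
gripper_force: 45.0
[ 5.86228261e+02 -3.60942068e-01  2.39819392e+02] [311.8 186.9] [312.9 195.6]
```

View pics/c5.png

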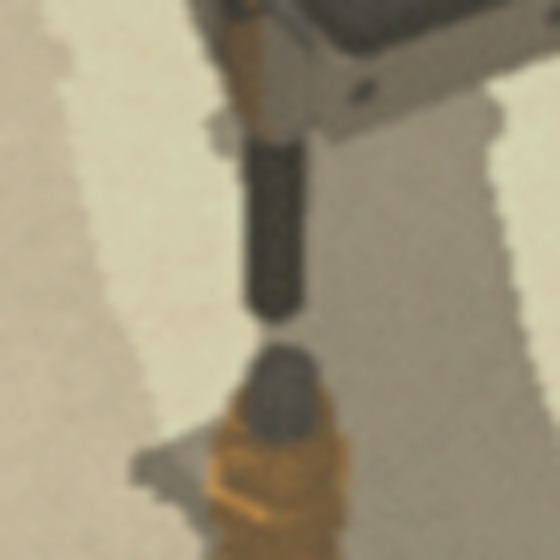

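Scene crop: the rod end at (273,310) is about 3 mm to −y of the strainer top at (283,368). The strainer top height is about 125 mm. I'll correct this and approach gently.

```bash
python3 -m handwheel '[{"offset":[0.015,0.04,-0.15],"angular":[0,0,0],"hand":10},{"offset":[0,0,-0.18],"angular":[0,0,0],"hand":10},{"offset":[0,0,-0.07],"angular":[0,0,0],"hand":10},{"offset":[0,0,0],"angular":[0,0,0],"hand":10}]'
python3 -m handwheel '[{"offset":[0,0,-0.03],"angular":[0,0,0],"hand":10},{"offset":[0,0,-0.03],"angular":[0,0,0],"hand":10}]'
python3 -m handwheel '[{"offset":[0,0,-0.03],"angular":[0,0,0],"hand":10},{"offset":[0,0,-0.03],"angular":[0,0,0],"hand":10}]'
```

```text
time: 14.32
eef_pos: [587.5, 3.2, 216.0]
ee_rot: [0.588, 0.809, -0.0, -0.0]
wrist_force: [0.1, -0.2, -1.2]
grip_width: 0.263
gripper_force: 45.0
time: 14.58
eef_pos: [588.0, 3.4, 213.1]
ee_rot: [0.588, 0.809, 0.0, 0.0]
wrist_force: [-0.0, 0.3, -0.8]
grip_width: 0.259
gripper_force: 45.0
time: 14.82
eef_pos: [588.2, 3.4, 210.2]
ee_rot: [0.588, 0.809, 0.0, 0.0]
wrist_force: [-2.0, 0.7, 7.5]
grip_width: 0.26
gripper_force: 45.0
```

```bash
python3 -m handwheel '[{"offset":[-0.01,-0.01,-0.02],"angular":[0,0,0],"hand":10},{"offset":[0,0,-0.02],"angular":[0,0,0],"hand":10}]'
python3 -m handwheel '[{"offset":[0,0,-0.03],"angular":[0,0,0],"hand":10},{"offset":[0,0,-0.03],"angular":[0,0,0],"hand":10},{"offset":[0,0,-0.03],"angular":[0,0,0],"hand":10}]'
python3 -m handwheel '[{"offset":[0,0,-0.03],"angular":[0,0,0],"hand":10},{"offset":[0,0,-0.03],"angular":[0,0,0],"hand":10},{"offset":[0,0,-0.03],"angular":[0,0,0],"hand":10},{"offset":[0,0,-0.03],"angular":[0,0,0],"hand":10}]'
```

```text
time: 15.08
eef_pos: [588.0, 3.2, 208.0]
ee_rot: [0.588, 0.809, 0.001, 0.001]
wrist_force: [-1.2, 0.7, 7.0]
grip_width: 0.261
gripper_force: 45.0
time: 15.45
eef_pos: [588.0, 3.1, 202.6]
ee_rot: [0.588, 0.809, 0.001, 0.001]
wrist_force: [-0.6, 1.4, 7.2]
grip_width: 0.259
gripper_force: 45.0
time: 15.95
eef_pos: [588.0, 3.2, 195.4]
ee_rot: [0.588, 0.809, 0.001, 0.001]
wrist_force: [-1.4, 1.9, 6.9]
grip_width: 0.259
gripper_force: 45.0
```

```bash
python3 -m handwheel '[{"offset":[-0.01,-0.015,-0.03],"angular":[0,0,0],"hand":10},{"offset":[0,0,-0.03],"angular":[0,0,0],"hand":10},{"offset":[0,0,-0.03],"angular":[0,0,0],"hand":10},{"offset":[0,0,-0.03],"angular":[0,0,0],"hand":10}]'
python3 -m handwheel '[{"offset":[0,0,-0.03],"angular":[0,0,0],"hand":10},{"offset":[0,0,-0.03],"angular":[0,0,0],"hand":10},{"offset":[0,0,-0.03],"angular":[0,0,0],"hand":10},{"offset":[0,0,-0.02],"angular":[0,0,0],"hand":10}]'
```

```text
time: 16.45
eef_pos: [587.8, 2.8, 188.4]
ee_rot: [0.588, 0.809, 0.001, 0.001]
wrist_force: [0.4, 2.6, 6.9]
grip_width: 0.256
gripper_force: 45.0
time: 16.95
eef_pos: [587.8, 2.8, 181.7]
ee_rot: [0.588, 0.809, 0.001, 0.001]
wrist_force: [-0.3, 2.1, 7.3]
grip_width: 0.26
gripper_force: 45.0
```

```bash
ok(){ tee /dev/stderr | awk '/wrist_force/{exit ($4+0>9.2)}'; }
exec 2>&1
python3 -m handwheel '[{"offset":[0,0,-0.01],"angular":[0,0,0],"hand":10},{"offset":[0,0,-0.01],"angular":[0,0,0],"hand":10}]' | ok &&
python3 -m handwheel '[{"offset":[0,0,-0.01],"angular":[0,0,0],"hand":10},{"offset":[0,0,-0.01],"angular":[0,0,0],"hand":10},{"offset":[0,0,-0.01],"angular":[0,0,0],"hand":10}]' | ok &&
python3 -m handwheel '[{"offset":[0,0,-0.01],"angular":[0,0,0],"hand":10},{"offset":[0,0,-0.01],"angular":[0,0,0],"hand":10},{"offset":[0,0,-0.01],"angular":[0,0,0],"hand":10}]' | ok &&
python3 -m handwheel '[{"offset":[0,0,-0.01],"angular":[0,0,0],"hand":10},{"offset":[0,0,-0.01],"angular":[0,0,0],"hand":10},{"offset":[0,0,-0.01],"angular":[0,0,0],"hand":10}]' | ok &&
python3 -m handwheel '[{"offset":[0,0,-0.01],"angular":[0,0,0],"hand":10},{"offset":[0,0,-0.01],"angular":[0,0,0],"hand":10},{"offset":[0,0,-0.01],"angular":[0,0,0],"hand":10}]' | ok
```

```text
time: 18.7
eef_pos: [587.8, 2.8, 173.3]
ee_rot: [0.588, 0.809, 0.001, 0.001]
wrist_force: [-0.3, 2.2, 7.6]
grip_width: 0.263
gripper_force: 45.0
```

```bash
ok(){ tee -a log.txt | awk '/eef_pos|wrist_force/{print >> "log2.txt"} /wrist_force/{exit ($4+0>9.2)}'; }
python3 -m handwheel '[{"offset":[0,0,-0.01],"angular":[0,0,0],"hand":10},{"offset":[0,0,-0.01],"angular":[0,0,0],"hand":10},{"offset":[0,0,-0.01],"angular":[0,0,0],"hand":10}]' | ok &&
python3 -m handwheel '[{"offset":[0,0,-0.01],"angular":[0,0,0],"hand":10},{"offset":[0,0,-0.01],"angular":[0,0,0],"hand":10},{"offset":[0,0,-0.01],"angular":[0,0,0],"hand":10}]' | ok &&
python3 -m handwheel '[{"offset":[0,0,-0.01],"angular":[0,0,0],"hand":10},{"offset":[0,0,-0.01],"angular":[0,0,0],"hand":10},{"offset":[0,0,-0.01],"angular":[0,0,0],"hand":10}]' | ok &&
python3 -m handwheel '[{"offset":[0,0,-0.01],"angular":[0,0,0],"hand":10},{"offset":[0,0,-0.01],"angular":[0,0,0],"hand":10},{"offset":[0,0,-0.01],"angular":[0,0,0],"hand":10}]' | ok &&
python3 -m handwheel '[{"offset":[0,0,-0.01],"angular":[0,0,0],"hand":10},{"offset":[0,0,-0.01],"angular":[0,0,0],"hand":10},{"offset":[0,0,-0.01],"angular":[0,0,0],"hand":10}]' | ok
cat log2.txt
```

```text
eef_pos: [588.2, 2.8, 172.8]
wrist_force: [-3.8, 2.0, 21.8]
```

```bash
python3 -m handwheel '[{"offset":[-0.005,0,0.007],"angular":[0,0,0],"hand":10},{"offset":[0,0,0],"angular":[0,0,0],"hand":10}]';python3 -m handwheel '[{"offset":[0,0,0],"angular":[0,0,0],"hand":10},{"offset":[0,0,0],"angular":[0,0,0],"hand":10}]'
```

```text
time: 19.32
eef_pos: [587.9, 2.8, 172.8]
ee_rot: [0.588, 0.809, 0.002, 0.001]
wrist_force: [-1.7, 2.4, 14.1]
grip_width: 0.261
gripper_force: 45.0
time: 19.58
eef_pos: [587.9, 2.8, 172.8]
ee_rot: [0.588, 0.809, 0.002, 0.001]
wrist_force: [-1.9, 3.4, 13.5]
grip_width: 0.256
gripper_force: 45.0
```

```bash
python3 -m handwheel '[{"offset":[0,0,-0.003],"angular":[0,0,0],"hand":10},{"offset":[0,0,0],"angular":[0,0,0],"hand":10},{"offset":[0,0,0],"angular":[0,0,0],"hand":10},{"offset":[0,0,0],"angular":[0,0,0],"hand":10}]';python3 -m handwheel '[{"offset":[0,0,0],"angular":[0,0,0],"hand":10},{"offset":[0,0,0],"angular":[0,0,0],"hand":10},{"offset":[0,0,0],"angular":[0,0,0],"hand":10},{"offset":[0,0,0],"angular":[0,0,0],"hand":10},{"offset":[0,0,0],"angular":[0,0,0],"hand":10},{"offset":[0,0,0],"angular":[0,0,0],"hand":10}]'
```

```text
time: 20.08
eef_pos: [588.0, 2.8, 172.8]
ee_rot: [0.588, 0.809, 0.002, 0.001]
wrist_force: [-3.0, 1.9, 15.5]
grip_width: 0.26
gripper_force: 45.0
time: 20.82
eef_pos: [588.0, 2.8, 172.8]
ee_rot: [0.588, 0.809, 0.002, 0.001]
wrist_force: [-2.4, 2.5, 14.5]
grip_width: 0.253
gripper_force: 45.0
```

```bash
python3 -m handwheel '[{"offset":[0,0,0.1],"angular":[0,0,0],"hand":10},{"offset":[0,0,0.2],"angular":[0,0,0],"hand":10},{"offset":[0,0,0.35],"angular":[0,0,0],"hand":10},{"offset":[0,0,0.47],"angular":[0,0,0],"hand":10},{"offset":[-0.2,-0.5,0],"angular":[0,0,0],"hand":10},{"offset":[-0.3,-0.8,0],"angular":[0,0,0],"hand":10},{"offset":[-0.35,-0.9,0],"angular":[0,0,0],"hand":10},{"offset":[-0.35,-0.9,0],"angular":[0,0,0],"hand":10}]'
python3 -m handwheel '[{"offset":[-0.35,-0.8,0],"angular":[0,0,0],"hand":10},{"offset":[-0.18,-0.5,0],"angular":[0,0,0],"hand":10},{"offset":[0,0,0],"angular":[0,0,0],"hand":10},{"offset":[0,0,0],"angular":[0,0,0],"hand":10},{"offset":[0,0,0],"angular":[0,0,0],"hand":10}]'
python3 - <<'E'
from h import *
snap('scene','scene6.png');snap('top','top6.png')
def tile(fn,u,v,h):
    f=np.load('pics/'+fn+'.npz')['f'][:,:,::-1][v-h:v+h,u-h:u+h]
    return cv2.resize(cv2.convertScaleAbs(f,alpha=1.6),(390,390),interpolation=cv2.INTER_CUBIC)
cv2.imwrite('pics/c6.png',np.hstack([tile('scene6.png',205,190,39),np.vstack([cv2.resize(tile(n,u,v,15),(195,195)) for n,u,v in(('scene6.png',314,200),('top6.png',324,214))])]))
E
```

```text
time: 21.82
eef_pos: [513.6, -185.8, 238.4]
ee_rot: [0.588, 0.809, 0.0, 0.0]
wrist_force: [1.0, -0.1, -0.9]
grip_width: 0.258
gripper_force: 45.0
time: 22.45
eef_pos: [483.2, -260.7, 237.8]
ee_rot: [0.587, 0.81, 0.0, -0.0]
wrist_force: [-0.7, -0.1, -0.7]
grip_width: 0.259
gripper_force: 45.0
```

View pics/c6.png

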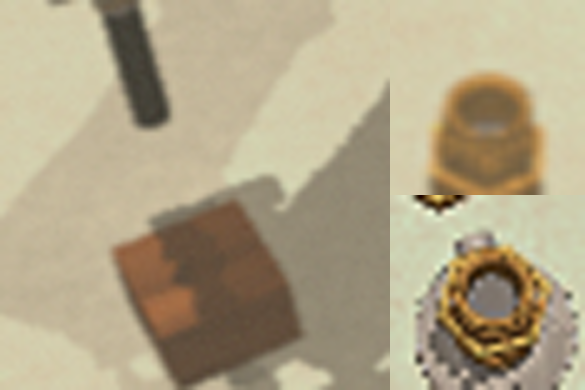

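Scene/top crops: the strainer's grey top lies deep inside the bore. The rod hangs straight over the block hole, with its end at (150,120) and the hole at (190,265). Next I lower the rod back into its hole.

```bash
python3 -m handwheel '[{"offset":[0.015,0.012,-0.4],"angular":[0,0,0],"hand":10},{"offset":[0,0,-0.6],"angular":[0,0,0],"hand":10},{"offset":[0,0,-0.45],"angular":[0,0,0],"hand":10},{"offset":[0,0,-0.22],"angular":[0,0,0],"hand":10},{"offset":[0,0,0],"angular":[0,0,0],"hand":10},{"offset":[0,0,0],"angular":[0,0,0],"hand":10}]' 
python3 -m handwheel '[{"offset":[0,0,-0.04],"angular":[0,0,0],"hand":10},{"offset":[0,0,0],"angular":[0,0,0],"hand":10}]'
python3 -m handwheel '[{"offset":[0,0,-0.03],"angular":[0,0,0],"hand":10},{"offset":[0,0,0],"angular":[0,0,0],"hand":10}]'
```

```text
time: 23.3
eef_pos: [484.2, -261.7, 138.6]
ee_rot: [0.588, 0.809, 0.0, 0.001]
wrist_force: [-0.0, 0.4, -0.3]
grip_width: 0.254
gripper_force: 45.0
time: 23.55
eef_pos: [483.6, -261.4, 135.6]
ee_rot: [0.588, 0.809, 0.0, 0.0]
wrist_force: [0.4, -0.9, -1.1]
grip_width: 0.263
gripper_force: 45.0
time: 23.8
eef_pos: [483.4, -261.3, 133.3]
ee_rot: [0.588, 0.809, 0.0, -0.0]
wrist_force: [0.6, -0.3, -1.1]
grip_width: 0.259
gripper_force: 45.0
```

```bash
python3 -m handwheel '[{"offset":[0.012,0.023,0],"angular":[0,0,0],"hand":10},{"offset":[0,0,0],"angular":[0,0,0],"hand":10}]'
python3 -m handwheel '[{"offset":[0,0,-0.04],"angular":[0,0,0],"hand":10},{"offset":[0,0,-0.03],"angular":[0,0,0],"hand":10},{"offset":[0,0,0],"angular":[0,0,0],"hand":10}]'
python3 -m handwheel '[{"offset":[0,0,-0.03],"angular":[0,0,0],"hand":10},{"offset":[0,0,0],"angular":[0,0,0],"hand":10}]'
```

```text
time: 24.05
eef_pos: [484.3, -259.8, 133.4]
ee_rot: [0.588, 0.809, 0.0, 0.0]
wrist_force: [0.5, 0.2, -1.3]
grip_width: 0.257
gripper_force: 45.0
time: 24.42
eef_pos: [484.0, -259.9, 129.0]
ee_rot: [0.588, 0.809, -0.0, -0.0]
wrist_force: [0.1, 0.9, -0.9]
grip_width: 0.26
gripper_force: 45.0
time: 24.68
eef_pos: [484.1, -259.9, 127.3]
ee_rot: [0.588, 0.809, -0.0, -0.0]
wrist_force: [-0.5, 0.1, -0.6]
grip_width: 0.262
gripper_force: 45.0
```

Rod end is in the hole (42 mm, with no contact force). I continue down to just above the bottom.

```bash
python3 -m handwheel '[{"offset":[0,0,-0.08],"angular":[0,0,0],"hand":10},{"offset":[0,0,-0.1],"angular":[0,0,0],"hand":10},{"offset":[0,0,-0.12],"angular":[0,0,0],"hand":10},{"offset":[0,0,0],"angular":[0,0,0],"hand":10}]'
python3 -m handwheel '[{"offset":[0,0,-0.12],"angular":[0,0,0],"hand":10},{"offset":[0,0,-0.1],"angular":[0,0,0],"hand":10},{"offset":[0,0,-0.06],"angular":[0,0,0],"hand":10},{"offset":[0,0,0],"angular":[0,0,0],"hand":10},{"offset":[0,0,0],"angular":[0,0,0],"hand":10}]'
```

```text
time: 25.18
eef_pos: [483.7, -259.8, 108.6]
ee_rot: [0.588, 0.809, -0.0, -0.001]
wrist_force: [-0.0, 0.7, -1.0]
grip_width: 0.258
gripper_force: 45.0
time: 25.8
eef_pos: [484.3, -260.1, 92.7]
ee_rot: [0.588, 0.809, 0.0, 0.0]
wrist_force: [0.6, -0.4, -0.6]
grip_width: 0.257
gripper_force: 45.0
```

```bash
python3 -m handwheel '[{"offset":[0,0,-0.025],"angular":[0,0,0],"hand":10},{"offset":[0,0,-0.01],"angular":[0,0,0],"hand":10},{"offset":[0,0,0],"angular":[0,0,0],"hand":10}]' 
python3 -m handwheel '[{"offset":[0,0,0],"angular":[0,0,0],"hand":35},{"offset":[0,0,0],"angular":[0,0,0],"hand":60},{"offset":[0,0,0],"angular":[0,0,0],"hand":90},{"offset":[0,0,0],"angular":[0,0,0],"hand":100},{"offset":[0,0,0],"angular":[0,0,0],"hand":100},{"offset":[0,0,0.3],"angular":[0,0,0],"hand":100},{"offset":[0,0,0.8],"angular":[0,0,0],"hand":100},{"offset":[0,0,0.8],"angular":[0,0,0],"hand":100}]'
python3 -m handwheel '[{"offset":[0,0,0.8],"angular":[0,0,0],"hand":100},{"offset":[-0.6,0,0.2],"angular":[0,0,0],"hand":100},{"offset":[-0.8,0,0],"angular":[0,0,0],"hand":100},{"offset":[0,0,0],"angular":[0,0,0],"hand":100},{"offset":[0,0,0],"angular":[0,0,0],"hand":100}]'
python3 - <<'E'
from h import *
snap('scene','scene7.png');snap('top','top7.png')
f=np.load('pics/scene7.png.npz')['f'][120:320,60:520,::-1]
cv2.imwrite('pics/c7.png',cv2.resize(cv2.convertScaleAbs(f,alpha=1.5),(800,348),interpolation=cv2.INTER_CUBIC))
E
```

```text
time: 26.18
eef_pos: [484.2, -260.0, 90.5]
ee_rot: [0.588, 0.809, 0.0, -0.0]
wrist_force: [0.0, -0.5, -1.1]
grip_width: 0.26
gripper_force: 45.0
time: 27.18
eef_pos: [483.8, -259.9, 205.6]
ee_rot: [0.588, 0.809, -0.0, -0.0]
wrist_force: [1.2, -1.5, 0.0]
grip_width: 0.997
gripper_force: 0.0
time: 27.8
eef_pos: [400.7, -259.9, 264.8]
ee_rot: [0.588, 0.809, 0.0, 0.0]
wrist_force: [0.3, -0.2, -0.1]
grip_width: 1.003
gripper_force: 0.0
```

View pics/c7.png

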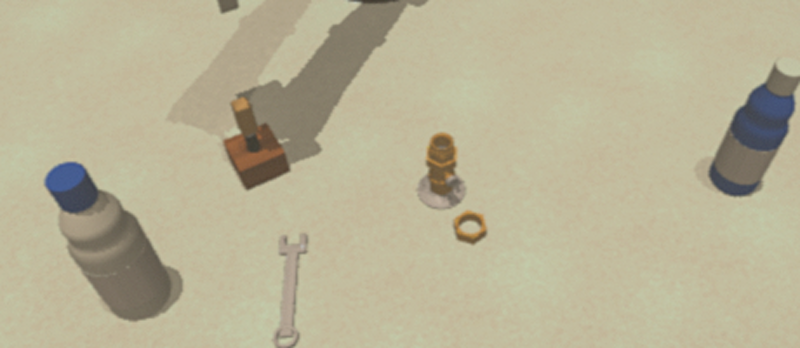

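The rod stands back in its block at (245,120) in the crop. The bottles, nut and spanner are where they were, and the strainer is down the bore.

```bash
python3 -c "
from cell import sign_off
print(sign_off())"
```

```text
the job is handed in; nothing more can be done
None
```

I set the strainer in the bore and pressed it and the valve down to a firm stop about 22 mm below the mouth, holding roughly 15–16 N after a brief peak of about 23 N. The rod is back in its block, nothing else was touched, and I handed the job in at about 28 s.

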